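# Find the flat on the turntable spindle and hold the collar on it

### The arm

A 6-joint arm with a two-finger parallel gripper is mounted at the origin on the work surface. World frame = base frame: x ahead of the robot, y to its left, z up, the work surface at z = 0. Lengths are in m, angles in rad, forces in N, time in s.
With the tool pointing down it reaches from about 0.3 to 0.775 m from the base axis. Payload 14.6 kg.
Tool frame: the origin (TCP) lies between the finger pads; the fingertips stand ctrl.tip_extent ahead of it and the grasp point (between the pads) lies 3 mm ahead of it (ctrl.tip_extent is the distance from the TCP to the fingertips, in m); z points along the fingers, y is the line along which they close (so a half turn about z gives the same grasp; the last joint's range is limited). The gripper opens to 94 mm and grips with 3 to 60 N. Pads are 16 mm wide; open, the fingers measure 119 mm over their backs; the gripper's body (75 mm by 177 mm) begins 78 mm behind the grasp point.
Start: joints at [1.118, 0.3, 1.521, -0, 1.321, -0.067], TCP at [0.207, 0.51, 0.227] pointing down, gripper open.
Joint ranges: [-3.03, 3.03], [-0.79, 2.21], [0.23, 2.52], [-1.04, 4.18], [0, 3.07], [-2.55, 2.55]. Speed limits (rad/s): [2.22, 2.22, 2.57, 3.14, 3.14, 3.14].

### API

Orientations are given as [roll, pitch, yaw] about the fixed x, y, z axes, in that order (R = Rz(yaw) Ry(pitch) Rx(roll)).
In Python, from station import ctrl, eyes, telemetry gives the robot as it stands (ctrl), with the cameras (eyes) and the readings (telemetry).
- The arm moves only by the tool shift_gripper, called as a command line: name --argument value ..., lists and objects as JSON in quotes. Schema: {"type":"object","properties":{"increments":{"type":"array","items":{"type":"object","properties":{"trans":{"type":"array","items":{"type":"number"},"minItems":3,"maxItems":3},"turn_vec":{"type":"array","items":{"type":"number"},"minItems":3,"maxItems":3}},"additionalProperties":false},"minItems":1,"maxItems":10},"finger_gap":{"type":"number"},"force":{"type":"number"},"only":{"type":"string"},"quiet":{"type":"boolean"},"lines":{"type":"string"}},"required":["increments"],"additionalProperties":false}. increments is a list of rows, 1 to 10 of them, each an object with the fields trans (a list: dx, dy, dz in shares of the most that a row can go, 1 being 50 mm), turn_vec (a list: a rotation vector rx, ry, rz in parts of the range, where 1.0 means pi rad); a field left out counts as zero; each row shifts and turns the commanded pose from where the row before left it, along the tool's axes as they then stand; what a row does not reach is not made up. A row lasts 1/10 s, in which the tool goes at most 0.05 m and 0.15 rad, less where a joint would pass 70% of its speed; a pose out of reach is approached as far as the arm can. finger_gap is the finger opening in m, set as the call begins (left out keeps the last). The fingers move at their own pace and stop on an object; force is the grip in N (left out, the last holds). Time passes only in rows, so rows that do not move let the fingers close. The tool returns the time, the measured TCP pose, the force, the opening and the grip force at its end. only (a regular expression) keeps the lines of the reply that match it, lines (a string "A,B") keeps lines A to B, and quiet returns only ok. No shift or turn number may pass 1 either way. Input that does not fit is refused with a message, and nothing moves.
- telemetry.get_obs(): the state, without advancing time (a new reading comes with each control period).
- eyes.camera(name): name is "scene" or "top"; returns a dict with "pixels" (384x512x3 uint8, blue, green, red), "fx", "fy", "cx", "cy" (pixels), "k1" (the pictures are not rectified: a ray, as slopes to the right and down, at radius r is drawn at 1 + k1 r^2 times it, then the intrinsics apply), "extrinsics" (4x4, takes a point from camera to world coordinates). Camera axes: x right, y up, looking along -z (the intrinsics and any distortion apply to the point x, -y, -z); pixel columns grow to the right and rows downward; lengths in m; the calibration is good to about 2 mm. A picture is of the moment at which its call begins. There is no depth.
- ctrl.hand_in(): hands the job in; it is judged then, once.
The state is a dict: "time_s": time; "qpos": joint angles; "joint_vel": joint speeds; "tau": joint torques, N m; "ee_pos": TCP position; "eef_rot": TCP orientation; "force": force on the tool from outside, world axes, zero at the start; "moment": the same for the moment, N m; "grip_width": finger opening in m; "grip_force": force on a finger pad.
Only numpy, scipy, OpenCV 4.12 (cv2) and the standard library are available. Lean on these libraries where they do the work, as an engineer would, in place of code of your own. Each camera call takes 0.05 s, during which the arm holds its last target. There are 200 camera calls.

### The job

Get the spraying turntable ready for its set screw to be tightened: take the dust cap off the spindle and leave it in the aluminium tray, then pinch the bare spindle and turn it until your fingers sit on its flat and the flat faces squarely to the far edge of the bench, where I stand with the key. Then fit the steel collar that carries the square-head screw, screw over the flat, all the way down onto the bearing ring, and finish while still gripping it there and keeping it pressed firmly down; do not let go.

Things in the scene. Friction and masses are not known exactly. Their poses are not given: they have to be found in the camera images.
- pedestal: fixed spraying-turntable stand without its plate: grey round foot plate 180 mm across, short column, 100 mm square top plate 68 mm up, square flange bearing, round housing up to 94 mm. Origin: centre of the underside of the foot, on the spindle's axis
- spindle: bare steel spindle, 24 mm diameter (20 mm across the flat), upright in the bearing; turns endlessly about its axis and stays where left (friction about 0.08 N m). One flat is milled along its whole 54 mm length. Origin: on the axis at the top face of the bearing ring (38 mm wide, turns with it), 100 mm above the bench; z up, x out of the flat (flat face at x = 8 mm). Chamfered top end at z = 54 mm
- flat: the milled flat of the spindle; origin at the centre of its face, 26 mm above the bearing ring, axes as the spindle's. Pinched at 40 N the finger opening reads about 20 mm with a pad square on the flat, 21 mm with it 20 degrees off square, 22.5 to 24 mm on the round; the pinch grips and does not square itself
- bench_ref (a point): point on the bench top, 275 mm in from the middle of the far edge; fixed. Its x points squarely to the far edge, away from the robot (world x), its y to the left. The flat has to face along this x
- cap: rigid grey plastic dust cap, 36 mm outside diameter, 42 mm tall, closed at the top; slipped loosely over the spindle end at the start (bore 28 mm, 38 mm deep, its rim 16 mm above the bearing ring), lifts straight off. Origin: centre of its open lower rim; z up
- collar: plain steel shaft collar lying flat on a 4 mm black rubber pad: 50 mm outside diameter, 24 mm tall, round bore 26 mm, about 0.26 kg, with a radial square-head set screw. Origin: centre of the underside; z up, x towards the screw head
- collar_screw (a point): outer end of the collar's screw head (10 mm square), 36.5 mm from the collar's axis and 12 mm up; axes as the collar's. The screw's tip stands 2.5 mm into the bore, so the collar goes down over the spindle only with the screw on the flat's side
- tray_in (a point): centre of the inner floor of the open aluminium tray (210 mm by 160 mm, walls 30 mm high and 3 mm thick, floor 3 mm above the bench); x along its 210 mm side

How it is judged:
On the way, in this order (a step that is already met when the one before it is completed fails the run):
1. the dust cap lies in the tray, let go (x of cap in the frame of tray_in between -0.1 and 0.1 m and y of cap in the frame of tray_in between -0.075 and 0.075 m and z of cap in the frame of tray_in below 0.05 m and linear speed of cap below 0.03 m/s and contact force between the fingers and cap below 0.1 N), for 0.2 s.
2. a finger presses on the flat of the bare spindle and the flat faces the far edge of the bench, within 14 degrees (angle between the x axis of spindle and the x axis of bench_ref, either way round below 0.25 rad and x of bench_ref in the frame of spindle above 0 m and contact force between the fingers and flat above 4 N), for 0.3 s.
At the end, for the whole second after the job is handed in: Fingers still grip the collar (over 8 N), down on the bearing ring (2.5 mm), upright, pressed on it with over 5 N, screw head over the flat (10 mm to the side at most), flat facing the far edge within 0.25 rad; the cap lies still in the tray, released (all of step 1 and z of collar in the frame of spindle below 0.0025 m and horizontal distance between collar and spindle below 0.004 m and angle between collar's own z axis and vertical below 0.07 rad and x of collar_screw in the frame of spindle above 0.02 m and y of collar_screw in the frame of spindle between -0.01 and 0.01 m and angle between the x axis of spindle and the x axis of bench_ref, either way round below 0.25 rad and x of bench_ref in the frame of spindle above 0 m and contact force between the fingers and collar above 8 N and contact force between collar and spindle above 5 N and linear speed of collar below 0.02 m/s); the arm keeps its last pose, push and grip.
It also fails if it takes over 72 s, if anything falls off the work surface, if the arm or the gripper's body presses on something with over 40 N, if the wrist force passes 120 N, or if a joint passes its speed limit or range.

## Working session

There is one attempt and no reset: what is moved stays moved. The work goes in short steps, Python scripts to look and compute and a tool call to move; the robot and the scene stay as the last step left them, time stands still between calls to the robot, and variables do not carry over. Pictures are saved under pics/ and viewed, at most 10 in all, crops included, and the job is handed in when it is done.

```bash
ls; mkdir -p pics; python3 - <<'E'
from station import ctrl, eyes, telemetry
import cv2
o=telemetry.get_obs();print(o, ctrl.tip_extent)
for n in("scene","top"):
    c=eyes.camera(n);cv2.imwrite(f"pics/{n}0.png",c["pixels"]);print(n,c["fx"],c["fy"],c["cx"],c["cy"],c["k1"],c["extrinsics"])
E
```

```text
pics
station.py
{'time_s': 0.0, 'qpos': array([ 1.11836629e+00,  3.00489629e-01,  1.52159441e+00, -6.23354667e-06,
        1.32067526e+00, -6.66140181e-02]), 'joint_vel': array([-0.00163782, -0.00096858,  0.00191095,  0.00198746, -0.00229743,
        0.00078056]), 'tau': array([ 1.46335533e-03, -5.31831300e+01, -3.52735019e+01,  7.08899321e-02,
        2.44269107e-02, -1.53652604e-04]), 'ee_pos': array([0.20688088, 0.50935231, 0.22687051]), 'eef_rot': array([-3.14042820e+00, -7.16328682e-05,  2.75577813e+00]), 'force': array([ 0.92272073, -0.41536947,  0.63016575]), 'moment': array([-0.00167885, -0.05985444,  0.00481548]), 'grip_force': 0.0, 'grip_width': 0.09413889221608834} 0.022
scene 403.6301127502657 403.6301127502657 250.7997045791368 188.35302914460598 -0.03547033960533552 [[ 0.47472711 -0.49091062  0.73050731  1.31331582]
 [ 0.8800848   0.25608354 -0.39983992 -0.39580717]
 [ 0.00921477  0.83272323  0.55361278  0.65647663]
 [ 0.          0.          0.          1.        ]]
top 435.97436751741213 435.97436751741213 252.93471184879763 196.91149257008777 -0.11352213105975091 [[ 1.15958234e-02  9.97790367e-01 -6.54210955e-02  5.28140871e-01]
 [-9.99932344e-01  1.16310757e-02  1.57998071e-04  2.57834919e-02]
 [ 9.18566666e-04  6.54148372e-02  9.97857733e-01  9.93154339e-01]
 [ 0.00000000e+00  0.00000000e+00  0.00000000e+00  1.00000000e+00]]
```

View pics/scene0.png

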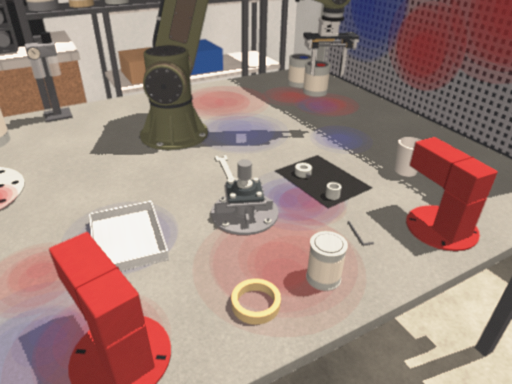

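View pics/top0.png

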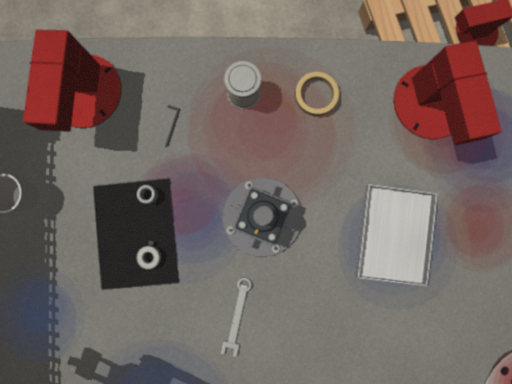

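The top view (image up = world +x, left = +y) shows the pedestal and cap at about (263,216), the tray at (398,236), and two rings on the black pad at (148,194) and (149,257). I'll zoom in on the pad and pedestal.

```bash
cat > h.py <<'E'
import numpy as np, cv2
from station import ctrl, eyes, telemetry
def K(c): return np.array([[c["fx"],0,c["cx"]],[0,c["fy"],c["cy"]],[0,0,1]]),np.array([c["k1"],0,0,0,0.])
def back(c,px,z):
    k,d=K(c); p=cv2.undistortPoints(np.array(px,float).reshape(-1,1,2),k,d).reshape(-1,2)
    E=c["extrinsics"]; r=np.c_[p[:,0],-p[:,1],-np.ones(len(p))]@E[:3,:3].T
    return E[:3,3]+r*((z-E[2,3])/r[:,2])[:,None]
def proj(c,P):
    k,d=K(c);E=c["extrinsics"]; q=(np.atleast_2d(P)-E[:3,3])@E[:3,:3]; q=q*[1,-1,-1]
    return cv2.projectPoints(q,np.zeros(3),np.zeros(3),k,d)[0].reshape(-1,2)
def crop(c,name,x0,y0,x1,y1,s): cv2.imwrite(name,cv2.resize(c["pixels"][y0:y1,x0:x1],None,fx=s,fy=s,interpolation=cv2.INTER_CUBIC))
E
python3 - <<'E'
from h import *
c=eyes.camera("top")
crop(c,"pics/c1.png",90,170,310,290,3.6)
print("pad rings",back(c,[(148,194),(149,257)],.028))
print("cap top",back(c,[(263,216)],.158))
print("tray corners",back(c,[(369,186),(437,193),(427,286),(359,279)],.03), "foot",back(c,[(262,217)],.005))
E
```

```text
pad rings [[0.59520309 0.26010655 0.028     ]
 [0.45521153 0.25453625 0.028     ]]
cap top [[0.54649297 0.00595486 0.158     ]]
tray corners [[ 0.61876817 -0.23366155  0.03      ]
 [ 0.60501806 -0.39095919  0.03      ]
 [ 0.39599459 -0.36629458  0.03      ]
 [ 0.41211029 -0.21101876  0.03      ]] foot [[0.54756472 0.00456431 0.005     ]]
```

View pics/c1.png

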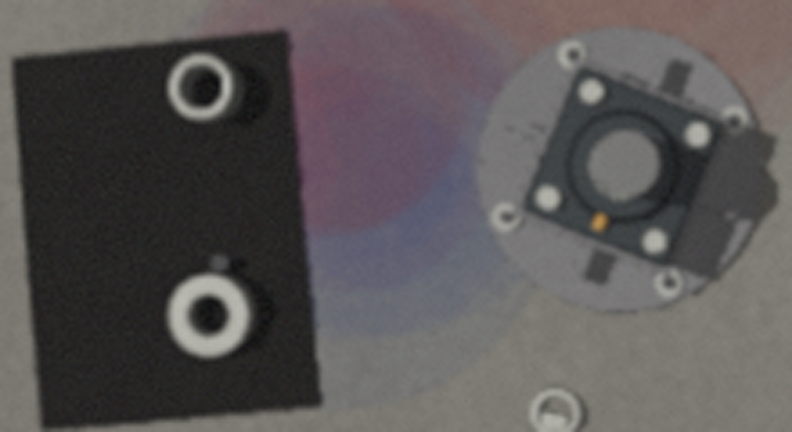

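Crop: the collar with the screw is at crop (210,315), which is pixel (148.3,257.5). Its screw head is at crop (219,261), pixel (150.8,242.5). Cap top is at pixel (263.1,215.6). Next I turn the tool to yaw π and move over the cap.

The manual's scale: shifts go in shares of 50 mm and turns go in shares of pi rad. Converting my numbers, -0.037 m is -0.74, -0.025 m is -0.5, -0.13 rad / 3.1416 = -0.0414.

```bash
python3 - <<'E'
from h import *
c=eyes.camera("top")
a=back(c,[(148.3,257.5)],.028)[0];b=back(c,[(150.8,242.5)],.021)[0]
print(a,b,np.arctan2(*(b-a)[1::-1]),np.linalg.norm((b-a)[:2]))
print(back(c,[(263.1,215.6)],.158),back(c,[(262.2,216.7)],.005))
s=eyes.camera("scene");print(proj(s,[[.547,.005,.158],[.547,.005,.116]]))
E
```

```text
[0.4540754  0.25608724 0.028     ] [0.48707723 0.25278073 0.021     ] -0.09985823480370092 0.03316705386108914
[[0.54726084 0.00577125 0.158     ]] [[0.54824919 0.00411832 0.005     ]]
[[244.46271008 162.52699815]
 [244.45329199 176.96246548]]
```

shift_gripper --increments '[{"turn_vec":[0, 0, -0.0414]}, {"turn_vec":[0, 0, -0.0414]}, {"turn_vec":[0, 0, -0.0401]}, {"trans":[-0.5, -0.74, 0]}, {"trans":[-0.5, -0.74, 0]}, {"trans":[-0.5, -0.74, 0]}, {"trans":[-0.5, -0.74, 0]}, {"trans":[-0.5, -0.74, 0]}, {"trans":[-0.5, -0.74, 0]}, {"trans":[-0.5, -0.74, 0]}]' --finger_gap 0.07

```text
time_s: 1.25
ee_pos: [0.3827, 0.249, 0.2276]
eef_rot: [3.141, 0.0, -3.141]
force: [0.0, 0.1, -0.9]
grip_width: 0.07
grip_force: 0.0
```

To row units: -0.037 m is -0.74, -0.025 m is -0.5.

shift_gripper --increments '[{"trans":[-0.5, -0.74, 0]}, {"trans":[-0.5, -0.74, 0]}, {"trans":[-0.5, -0.74, 0]}, {"trans":[-0.5, -0.74, 0]}, {"trans":[-0.5, -0.74, 0]}, {"trans":[-0.5, -0.74, 0]}, {}]'

```text
time_s: 1.95
ee_pos: [0.5337, 0.0249, 0.2269]
eef_rot: [-3.141, -0.0, 3.138]
force: [0.5, 0.2, 0.3]
grip_width: 0.07
grip_force: 0.0
```

To row units: 0.03 m is 0.6, 0.024 m is 0.48.

shift_gripper --increments '[{"trans":[-0.266, -0.394, 0]}, {"trans":[0, 0, 0.6]}, {"trans":[0, 0, 0.6]}, {"trans":[0, 0, 0.48]}, {}]'

```text
time_s: 2.45
ee_pos: [0.5438, 0.0094, 0.1406]
eef_rot: [3.141, -0.005, -3.141]
force: [0.9, 0.0, 0.7]
grip_width: 0.0696
grip_force: 0.0
```

shift_gripper --increments '[{}, {}, {}, {}, {}, {}]' --finger_gap 0.02 --force 15

```text
time_s: 3.05
ee_pos: [0.5458, 0.0068, 0.1443]
eef_rot: [-3.138, 0.002, 3.141]
force: [-0.4, -15.4, 3.2]
grip_width: 0.0355
grip_force: 15.0
```

To row units: -0.03 m is -0.6, -0.02 m is -0.4.

shift_gripper --increments '[{}, {"trans":[0, 0, -0.2]}, {"trans":[0, 0, -0.4]}, {"trans":[0, 0, -0.6]}, {"trans":[0, 0, -0.6]}, {}]'

```text
time_s: 3.65
ee_pos: [0.5466, 0.0088, 0.2377]
eef_rot: [-3.141, 0.007, -3.142]
force: [0.2, 1.0, -0.6]
grip_width: 0.0358
grip_force: 15.0
```

```bash
python3 - <<'E'
from h import *
c=eyes.camera("scene");crop(c,"pics/l1.png",170,90,320,240,4)
E
```

```text
(no output)
```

View pics/l1.png

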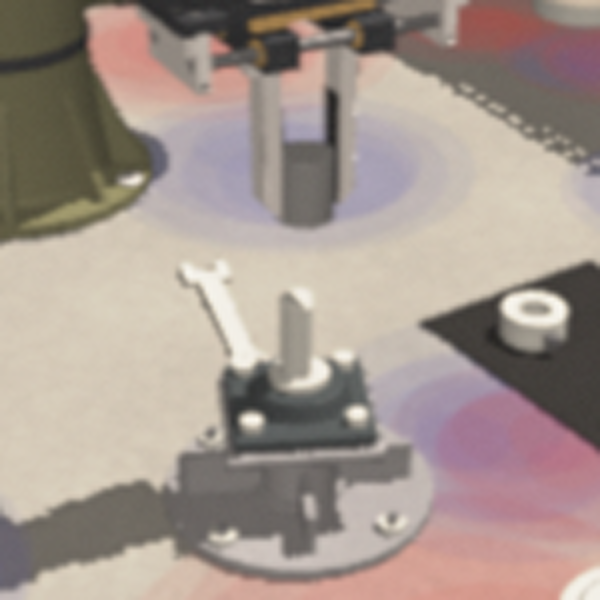

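The cap is clear of the spindle and held in the fingers. The spindle is bare, with one darker facet facing roughly toward the lower left of the picture. Now the tray.

To row units: 0.045 m is 0.9, 0.0055 m is 0.11.

shift_gripper --increments '[{"trans":[0.11, -0.88, 0]}, {"trans":[0.11, -0.88, 0]}, {"trans":[0.11, -0.88, 0]}, {"trans":[0.11, -0.88, 0]}, {"trans":[0.11, -0.88, 0]}, {"trans":[0.11, -0.88, 0]}, {"trans":[0.11, -0.88, 0]}, {"trans":[0, 0, 0.9]}, {"trans":[0, 0, 0.9]}, {}]'

```text
time_s: 4.7
ee_pos: [0.5042, -0.2976, 0.137]
eef_rot: [3.135, -0.009, 3.141]
force: [-0.6, -0.7, 0.2]
grip_width: 0.0355
grip_force: 15.0
```

```bash
python3 - <<'E'
from h import *
c=eyes.camera("top");crop(c,"pics/t1.png",223,166,303,246,7)
E
```

```text
(no output)
```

View pics/t1.png

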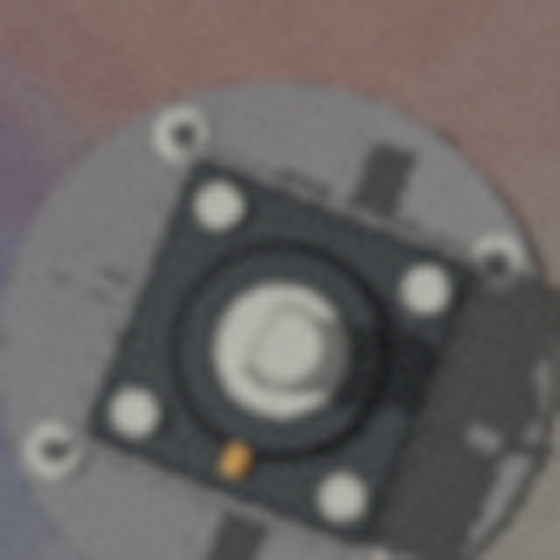

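The flange bearing with the spindle top is at crop (288,345). The flat seems to face left (+y), but I can't be sure from this view. I'll place the cap, then look closer.

To row units: 0.04 m is 0.8, 0.015 m is 0.3.

shift_gripper --increments '[{"trans":[0, 0, 0.8]}, {"trans":[0, 0, 0.8]}, {"trans":[0, 0, 0.3]}, {"trans":[0, 0, 0.16]}, {}, {}]'

```text
time_s: 5.35
ee_pos: [0.5079, -0.2996, 0.0425]
eef_rot: [-3.14, 0.002, -3.141]
force: [-0.4, 0.8, 0.1]
grip_width: 0.0354
grip_force: 15.0
```

```bash
python3 - <<'E'
from h import *
def avg(n):
    f=[eyes.camera(n) for _ in range(4)];c=f[0];c["pixels"]=np.mean([x["pixels"] for x in f],0).astype(np.uint8);return c
t=avg("top");s=avg("scene")
P=[[.547,.005,.154],[.547,.005,.1]]
a=proj(t,P);b=proj(s,P);print(a,b)
def cut(c,m):
    m=m.mean(0).astype(int);return cv2.resize(c["pixels"][m[1]-14:m[1]+14,m[0]-14:m[0]+14],(392,392),interpolation=cv2.INTER_CUBIC),m-14
A,oa=cut(t,a);B,ob=cut(s,b);print(oa,ob)
im=np.hstack([A,B]).astype(float);cv2.imwrite("pics/z1.png",np.clip(im*1.2-30,0,255))
E
```

```text
[[263.44907724 215.78719776]
 [262.78998398 216.37254394]] [[244.46176905 163.93053226]
 [244.44996131 182.29093734]]
[249 202] [230 159][ WARN:0@11.095] global loadsave.cpp:1063 imwrite_ Unsupported depth image for selected encoder is fallbacked to CV_8U.
```

View pics/z1.png

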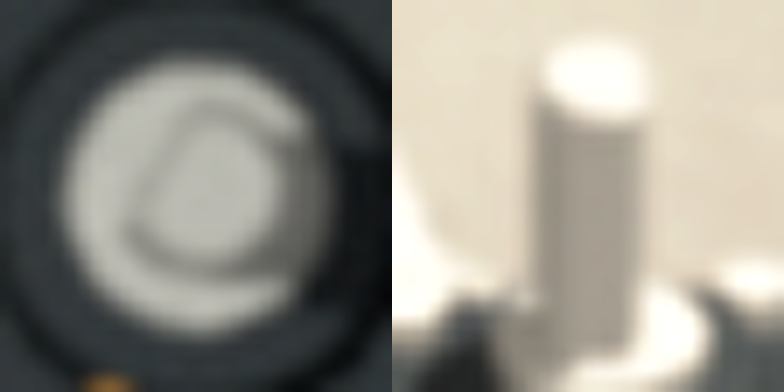

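Left half (top view): the spindle top is at about pixel (263.3,214.9) with the flat as a straight edge on its left-up side, so it faces about 64° from world x toward +y. Now I release the cap.

To row units: 0.005 m is 0.1, 0.004 m is 0.08.

shift_gripper --increments '[{"trans":[0, 0, 0.1]}, {"trans":[0, 0, 0.08]}, {}, {}]'

```text
time_s: 6.15
ee_pos: [0.5068, -0.299, 0.031]
eef_rot: [3.141, -0.0, -3.141]
force: [-0.9, 0.4, 0.4]
grip_width: 0.0355
grip_force: 15.0
```

shift_gripper --increments '[{}, {}, {}, {}, {}]' --finger_gap 0.075

```text
time_s: 6.65
ee_pos: [0.5069, -0.2991, 0.0315]
eef_rot: [-3.142, 0.0, -3.141]
force: [-0.2, -0.2, -0.5]
grip_width: 0.0718
grip_force: 0.0
```

shift_gripper --increments '[{"trans":[0, 0, -0.4]}, {"trans":[0, 0, -0.8]}, {"trans":[0, 0, -1]}, {"trans":[0, 0, -1]}, {"trans":[0, 0, -0.6]}, {}]'

```text
time_s: 7.25
ee_pos: [0.5081, -0.2998, 0.2264]
eef_rot: [-3.137, 0.006, -3.141]
force: [-0.2, -0.2, -0.4]
grip_width: 0.075
grip_force: 0.0
```

To row units: 0.0436 m is 0.872, -0.0057 m is -0.114.

shift_gripper --increments '[{"trans":[-0.114, 0.872, 0]}, {"trans":[-0.114, 0.872, 0]}, {"trans":[-0.114, 0.872, 0]}, {"trans":[-0.114, 0.872, 0]}, {"trans":[-0.114, 0.872, 0]}, {"trans":[-0.114, 0.872, 0]}, {"trans":[-0.114, 0.872, 0]}, {}, {}, {}]' --finger_gap 0.06

```text
time_s: 8.25
ee_pos: [0.5466, 0.0053, 0.2208]
eef_rot: [-3.141, -0.001, 3.141]
force: [-0.4, -0.7, 1.1]
grip_width: 0.0603
grip_force: 0.0
```

```bash
python3 - <<'E'
from h import *
c=eyes.camera("top");crop(c,"pics/tray.png",350,170,450,300,4)
E
```

```text
(no output)
```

View pics/tray.png

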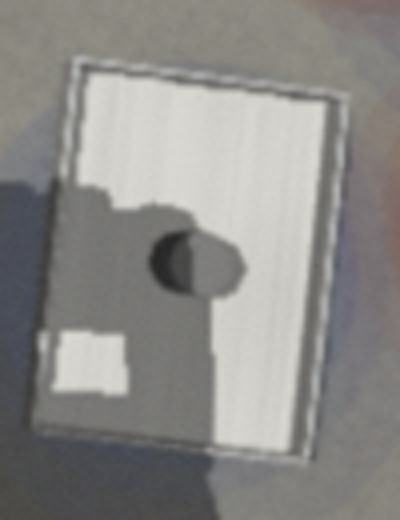

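The cap stands in the middle of the tray at about crop (215,263). Next: turn the tool, go down, and pinch the spindle.

To row units: 0.03 m is 0.6, -0.0014 m is -0.028, 0.114 rad / 3.1416 = 0.0363.

shift_gripper --increments '[{"trans":[-0.028, 0, 0], "turn_vec":[0, 0, 0.0363]}, {"turn_vec":[0, 0, 0.0363]}, {"turn_vec":[0, 0, 0.0363]}, {"turn_vec":[0, 0, 0.0363]}, {"trans":[0, 0, 0.6]}, {"trans":[0, 0, 0.6]}, {"trans":[0, 0, 0.4]}, {"trans":[0, 0, 0.24]}, {}, {}]'

```text
time_s: 9.3
ee_pos: [0.5485, 0.0057, 0.1303]
eef_rot: [3.141, 0.001, 2.685]
force: [-0.0, -0.5, -0.0]
grip_width: 0.0602
grip_force: 0.0
```

shift_gripper --increments '[{}, {}, {}, {}, {}, {}, {}]' --finger_gap 0.01 --force 40

```text
time_s: 10.0
ee_pos: [0.547, 0.0036, 0.1295]
eef_rot: [-3.136, -0.001, 2.685]
force: [-12.8, -19.5, 7.9]
grip_width: 0.0198
grip_force: 40.0
```

```bash
python3 -c "
from station import ctrl, eyes, telemetry;print(telemetry.get_obs())"
```

```text
{'time_s': 10.0, 'qpos': array([-0.05842805,  0.39522255,  1.63352193, -0.0047638 ,  1.11586655,
       -1.17067744]), 'joint_vel': array([-0.00022658,  0.00016109,  0.00108701,  0.00145367,  0.00205699,
        0.00108301]), 'tau': array([ 1.11896101e+01, -5.19998717e+01, -3.44090760e+01,  4.52702209e+00,
       -2.63187312e+00,  2.82293715e-02]), 'ee_pos': array([0.54702507, 0.00359874, 0.12953788]), 'eef_rot': array([-3.13647972e+00, -1.11965279e-03,  2.68514252e+00]), 'force': array([-12.75220312, -19.46396043,   7.90184596]), 'moment': array([-3.43834587,  2.08491463, -0.01956581]), 'grip_force': 39.997092926641926, 'grip_width': 0.01983649428274741}
```

Opening reads 19.8 mm, so a pad is square on the flat. Now I turn it to +x, letting the TCP orbit the spindle axis by 2 mm.

To row units: -0.0022 m is -0.044, 0.0002 m is 0.004, 0.124 rad / 3.1416 = 0.0395.

shift_gripper --increments '[{"trans":[0, -0.044, 0]}, {"trans":[0.004, 0, 0], "turn_vec":[0, 0, 0.0395]}, {"trans":[0.004, 0, 0], "turn_vec":[0, 0, 0.0395]}, {"trans":[0.004, 0, 0], "turn_vec":[0, 0, 0.0395]}, {"trans":[0.004, 0, 0], "turn_vec":[0, 0, 0.0395]}, {"trans":[0.004, 0, 0], "turn_vec":[0, 0, 0.0395]}, {"trans":[0.004, 0, 0], "turn_vec":[0, 0, 0.0395]}, {"trans":[0.004, 0, 0], "turn_vec":[0, 0, 0.0395]}, {"trans":[0.004, 0, 0], "turn_vec":[0, 0, 0.0395]}, {"trans":[0.004, 0, 0], "turn_vec":[0, 0, 0.0395]}]'

```text
time_s: 11.0
ee_pos: [0.5457, 0.005, 0.1296]
eef_rot: [-3.14, 0.001, 1.565]
force: [-5.5, -4.1, 3.4]
grip_width: 0.0196
grip_force: 40.0
```

shift_gripper --increments '[{}, {}, {}, {}, {}]'

```text
time_s: 11.5
ee_pos: [0.5458, 0.005, 0.1296]
eef_rot: [-3.14, 0.001, 1.57]
force: [-4.3, -4.8, 4.8]
grip_width: 0.0199
grip_force: 40.0
```

To row units: -0.04 m is -0.8, -0.03 m is -0.6.

shift_gripper --increments '[{}, {}, {}, {}, {"trans":[0, 0, -0.6]}, {"trans":[0, 0, -0.8]}, {"trans":[0, 0, -0.6]}]' --finger_gap 0.07

```text
time_s: 12.2
ee_pos: [0.5464, 0.0056, 0.2316]
eef_rot: [3.14, 0.0, 1.57]
force: [-0.0, -0.1, -0.1]
grip_width: 0.0692
grip_force: 0.0
```

shift_gripper --increments '[{"trans":[0.84, -0.306, 0]}, {"trans":[0.84, -0.306, 0]}, {"trans":[0.84, -0.306, 0]}, {"trans":[0.84, -0.306, 0]}, {"trans":[0.84, -0.306, 0]}, {"trans":[0.84, -0.306, 0]}, {}]' --finger_gap 0.08

```text
time_s: 12.9
ee_pos: [0.4528, 0.2615, 0.2295]
eef_rot: [-3.141, -0.001, 1.574]
force: [0.9, -0.3, 0.0]
grip_width: 0.0798
grip_force: 0.0
```

shift_gripper --increments '[{"turn_vec":[0, 0, -0.0468]}, {"turn_vec":[0, 0, -0.0468]}, {"turn_vec":[0, 0, -0.0468]}, {"turn_vec":[0, 0, -0.0468]}, {"turn_vec":[0, 0, -0.0468]}, {"turn_vec":[0, 0, -0.0468]}, {"turn_vec":[0, 0, -0.0468]}, {"turn_vec":[0, 0, -0.0468]}, {"turn_vec":[0, 0, -0.0468]}, {"turn_vec":[0, 0, -0.0468]}]'

```text
time_s: 13.9
ee_pos: [0.4549, 0.2572, 0.2294]
eef_rot: [-3.142, 0.0, 3.046]
force: [-0.6, -0.0, -0.8]
grip_width: 0.0799
grip_force: 0.0
```

```bash
python3 - <<'E'
from h import *
f=[eyes.camera("top") for _ in range(4)];c=f[0];c["pixels"]=np.mean([x["pixels"] for x in f],0).astype(np.uint8)
c["pixels"]=np.clip(c["pixels"]*1.2-30,0,255).astype(np.uint8)
crop(c,"pics/z2.png",249,202,277,230,14)
print(telemetry.get_obs()["ee_pos"],telemetry.get_obs()["eef_rot"])
E
```

```text
[0.45478343 0.25735451 0.22943841] [-3.14156342e+00  4.19780075e-06  3.03498431e+00]
```

View pics/z2.png

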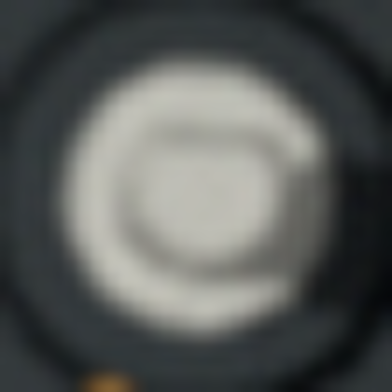

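The flat's edge is now horizontal along the top of the spindle outline, about (150–275,130) in the crop, so it faces +x squarely. Now the collar.

To row units: 0.045 m is 0.9, 0.04 m is 0.8.

shift_gripper --increments '[{"trans":[0, 0, 0.8]}, {"trans":[0, 0, 0.9]}, {"trans":[0, 0, 0.9]}, {"trans":[0, 0, 0.6]}, {"trans":[0, 0, 0.4]}, {"trans":[0, 0, 0.24]}, {"trans":[0, 0, 0.1]}, {}, {}]'

```text
time_s: 15.0
ee_pos: [0.4552, 0.2579, 0.0334]
eef_rot: [3.141, 0.001, 3.039]
force: [0.6, 0.8, -0.4]
grip_width: 0.0799
grip_force: 0.0
```

shift_gripper --increments '[{}, {}, {}, {}, {}, {}]' --finger_gap 0.03 --force 50

```text
time_s: 15.6
ee_pos: [0.4547, 0.2577, 0.0326]
eef_rot: [3.141, 0.0, 3.04]
force: [-0.8, -0.1, 2.8]
grip_width: 0.0495
grip_force: 50.0
```

shift_gripper --increments '[{"trans":[0, 0, -0.2]}, {"trans":[0, 0, -0.4]}, {"trans":[0, 0, -0.8]}, {"trans":[0, 0, -0.9]}, {"trans":[0, 0, -0.9]}, {"trans":[0, 0, -0.8]}, {}, {}]'

```text
time_s: 16.4
ee_pos: [0.4544, 0.2576, 0.2326]
eef_rot: [3.141, 0.0, 3.04]
force: [-0.4, -0.8, -3.7]
grip_width: 0.0495
grip_force: 50.0
```

To row units: -0.0421 m is -0.842, -0.0157 m is -0.314, -0.1016 rad / 3.1416 = -0.0323.

shift_gripper --increments '[{"turn_vec":[0, 0, -0.0323]}, {"trans":[-0.314, -0.842, 0]}, {"trans":[-0.314, -0.842, 0]}, {"trans":[-0.314, -0.842, 0]}, {"trans":[-0.314, -0.842, 0]}, {"trans":[-0.314, -0.842, 0]}, {"trans":[-0.314, -0.842, 0]}, {}, {}]'

```text
time_s: 17.3
ee_pos: [0.5482, 0.0043, 0.2304]
eef_rot: [3.141, -0.004, 3.14]
force: [0.4, 0.0, -2.2]
grip_width: 0.0494
grip_force: 50.0
```

shift_gripper --increments '[{"trans":[0, 0, 0.4]}, {"trans":[0, 0, 0.3]}, {}, {}]'

```text
time_s: 17.7
ee_pos: [0.5485, 0.0059, 0.1974]
eef_rot: [3.141, -0.001, -3.141]
force: [0.5, -0.2, -2.0]
grip_width: 0.0499
grip_force: 50.0
```

```bash
python3 - <<'E'
from h import *
f=[eyes.camera("scene") for _ in range(4)];c=f[0];c["pixels"]=np.mean([x["pixels"] for x in f],0).astype(np.uint8)
crop(c,"pics/i1.png",214,125,274,200,8)
E
```

```text
(no output)
```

View pics/i1.png

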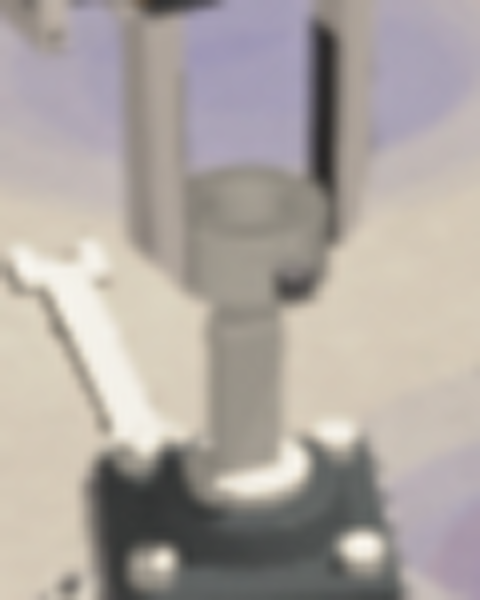

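The collar hangs upright right above the spindle, with its screw at crop (295,280) facing the far side. I lower it gently and watch the force.

To row units: 0.008 m is 0.16, -0.0005 m is -0.01.

shift_gripper --increments '[{"trans":[0, -0.01, 0.16]}, {"trans":[0, 0, 0.08]}, {"trans":[0, 0, 0.06]}, {"trans":[0, 0, 0.04]}, {"trans":[0, 0, 0.04]}, {}, {}]'

```text
time_s: 18.6
ee_pos: [0.5489, 0.0045, 0.1786]
eef_rot: [-3.142, 0.0, 3.141]
force: [0.3, 0.6, -3.6]
grip_width: 0.0493
grip_force: 50.0
```

To row units: 0.003 m is 0.06.

shift_gripper --increments '[{"trans":[0, 0, 0.06]}, {"trans":[0, 0, 0.06]}, {"trans":[0, 0, 0.06]}, {}]'

```text
time_s: 19.0
ee_pos: [0.5486, 0.0045, 0.1689]
eef_rot: [3.142, -0.001, 3.141]
force: [0.4, 0.4, -3.1]
grip_width: 0.0495
grip_force: 50.0
```

shift_gripper --increments '[{"trans":[0, 0, 0.06]}, {"trans":[0, 0, 0.06]}, {"trans":[0, 0, 0.06]}, {}]'

```text
time_s: 19.4
ee_pos: [0.5486, 0.0045, 0.1599]
eef_rot: [3.142, -0.001, 3.141]
force: [-0.9, -0.8, -3.1]
grip_width: 0.0494
grip_force: 50.0
```

To row units: 0.005 m is 0.1, 0.003 m is 0.06.

shift_gripper --increments '[{"trans":[0, 0, 0.1]}, {"trans":[0, 0, 0.1]}, {"trans":[0, 0, 0.1]}, {"trans":[0, 0, 0.1]}, {"trans":[0, 0, 0.1]}, {"trans":[0, 0, 0.06]}, {}]'

```text
time_s: 20.1
ee_pos: [0.5486, 0.0045, 0.132]
eef_rot: [3.142, -0.001, 3.141]
force: [-0.0, -0.4, -2.5]
grip_width: 0.0497
grip_force: 50.0
```

shift_gripper --increments '[{"trans":[0, 0, 0.04]}, {"trans":[0, 0, 0.04]}, {}, {}]' --force 60

```text
time_s: 20.5
ee_pos: [0.549, 0.0045, 0.1286]
eef_rot: [-3.142, 0.001, 3.141]
force: [0.0, -0.6, -1.2]
grip_width: 0.0491
grip_force: 60.0
```

Just touching the ring, about where expected. Now I press.

To row units: 0.001 m is 0.02.

shift_gripper --increments '[{"trans":[0, 0, 0.02]}, {"trans":[0, 0, 0.02]}, {}, {}]'

```text
time_s: 20.9
ee_pos: [0.549, 0.0045, 0.1285]
eef_rot: [-3.141, 0.001, 3.141]
force: [-8.7, 0.7, 20.1]
grip_width: 0.0492
grip_force: 60.0
```

shift_gripper --increments '[{"trans":[0, 0, 0.02]}, {}, {}, {}]'

```text
time_s: 21.3
ee_pos: [0.5491, 0.0045, 0.1284]
eef_rot: [-3.141, 0.002, 3.141]
force: [-15.5, 0.1, 29.5]
grip_width: 0.0497
grip_force: 60.0
```

```bash
python3 - <<'E'
from h import *
def a(n):
    f=[eyes.camera(n) for _ in range(4)];c=f[0];c["pixels"]=np.mean([x["pixels"] for x in f],0).astype(np.uint8);return c
s=a("scene");t=a("top")
A=cv2.resize(s["pixels"][145:215,210:280],(420,420),interpolation=2);B=cv2.resize(t["pixels"][186:286,350:440],(378,420),interpolation=2)
cv2.imwrite("pics/f1.png",np.hstack([A,B]))
print(proj(s,[[.5478,.005,.1],[.5478+.0365,.005,.112],[.5478,.005,.124]])-[210,145],telemetry.get_obs()["force"])
E
```

```text
[[34.59552449 37.44174989]
 [41.46691235 40.46116019]
 [34.60247351 29.41164105]] [-14.47795822   0.37060193  30.65632388]
```

View pics/f1.png

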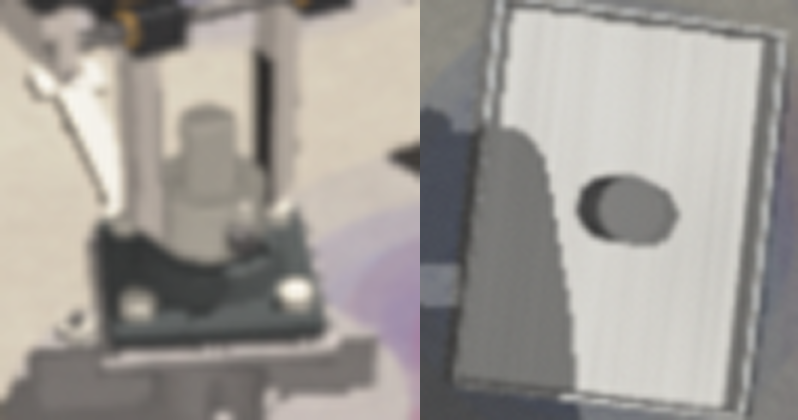

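The collar is seated. Its screw head is at crop (245,240), within a pixel of the expected (249,243), and the cap stands in the tray at crop (630,210). I'm handing the job in.

```bash
python3 -c "
from station import ctrl, eyes, telemetry;print(ctrl.hand_in())"
```

```text
the job is handed in; nothing more can be done
None
```

The job is handed in: the cap stands in the tray, the spindle's flat faces the far edge, and the collar is down on the bearing ring with its screw over the flat, still gripped at 60 N and pressed down with about 30 N; the hand-in returned no verdict.

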